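# Restock the spice-tin display and clamp its pusher

### The job

Restock the tin display on the shop counter: loosen the clamp knob on its pusher, slide the pusher back to make room, and stand every spice tin from the counter upright in the channel in one single row, broad sides against each other. Then, with the knob still loose, slide the pusher up gently until you feel the row close up snug against the end stop with no gaps, and turn the knob clockwise until the pusher is clamped tight. Do not dent the tins by pushing hard, and leave the jar, the can and the cup where they are.

Things in the scene. Friction and masses are not known exactly. Their poses are not given: they have to be found in the camera images.
- tray: the fixed aluminium display channel, 84 x 360 mm, lying on the counter. Origin: centre of its underside; its y axis runs along the channel towards the end stop, z up. Floor 6 mm thick; side walls stand 12 mm above the floor with 64 mm clear between them (inner faces at x = -32 and +32 mm)
- stop_face (a point): foot of the end stop's inner face, on the channel floor (6 mm above the counter) in the middle of the channel; axes as the tray's, so the row extends from here along -y. The stop is 44 mm high above the floor
- pusher_face (a point): foot of the pusher's steel face (58 mm wide, 51 mm high), about on the channel floor in the middle of the channel; axes as the tray's, so the row lies on its +y side. Behind the face (-y) is a grey block 56 mm wide, 74 mm long, 29 mm high above the floor, with the clamp knob on it, 48 mm behind the face
- pusher (a joint): where the pusher stands along the channel, in m: the clear length between end stop and pusher face, 0 to 0.265; grows as the pusher slides back, along the tray's -y. Slides with about 1.5 N when the knob is loose, and pushing a full row of tins along takes up to 7 N more; held by friction when it is tight
- knob_grip (a point): middle of the clamp knob's grip, on its vertical axis, 70 mm above the counter. The grip is an upright bar 44 mm long, 16 mm thick, 30 mm high (top at 82 mm above the counter; pusher face and block below are lower than 58 mm). The axes of this point turn with the knob: its x runs along the bar's length, its z is up. The knob rides on the pusher, which can be slid by it
- knob (a joint): clamp knob, rad, 0 to 1.57; grows clockwise seen from above. 0 = fully loose, bar across the channel (along the tray's x); 1.57 = bar in line with the channel. The clamp bites from about 0.8, is tight above 1.2, and free below 0.4. It stays where it is left; turning takes about 0.12 Nm, up to 0.25 Nm when tight
- tin1: slim spice tin, plain metal with a paper band, a box 56 mm wide (its x), 38 mm deep (its y), 56 mm high, bottom-heavy, 0.10 to 0.18 kg. Origin: centre of its underside; z up. At the start it stands on the counter, turned up to about 45 degrees either way; it may be absent
- tin2: slim spice tin, plain metal with a paper band, a box 56 mm wide (its x), 38 mm deep (its y), 56 mm high, bottom-heavy, 0.10 to 0.18 kg. Origin: centre of its underside; z up. At the start it stands on the counter, turned up to about 45 degrees either way; it may be absent
- tin3: slim spice tin, plain metal with a paper band, a box 56 mm wide (its x), 38 mm deep (its y), 56 mm high, bottom-heavy, 0.10 to 0.18 kg. Origin: centre of its underside; z up. At the start it stands on the counter, turned up to about 45 degrees either way; it may be absent
- tin4: broad spice tin, plain metal with a paper band, a box 56 mm wide (its x), 48 mm deep (its y), 56 mm high, bottom-heavy, 0.10 to 0.18 kg. Origin: centre of its underside; z up. At the start it stands on the counter, turned up to about 45 degrees either way; it may be absent
- tin5: broad spice tin, plain metal with a paper band, a box 56 mm wide (its x), 48 mm deep (its y), 56 mm high, bottom-heavy, 0.10 to 0.18 kg. Origin: centre of its underside; z up. At the start it stands on the counter, turned up to about 45 degrees either way; it may be absent
- jar: bystander: amber glass spice jar with a steel cap, 68 mm across, 110 mm high; origin: centre of its underside
- can: bystander: drink can, 66 mm across, 125 mm high; origin: centre of its underside
- cup: bystander: white tea cup without a handle, 64 mm across the rim, 75 mm high; origin: centre of its underside

How it is judged:
By the outcome, as a careful person would: the job done as asked, in the order asked, and still so for the second after the job is handed in, with the robot touching nothing.
Of tin1, tin2, tin3, tin4, tin5 only 3 to 5 are there at a start; the rules pass over those that are not, and their reading is None.
At some moment in a run one of tin1, tin2, tin3, tin4, tin5 may be knocked a few centimetres aside while the robot is not near it.
Once in a run the grip may slacken for a moment while it holds something.
It also fails if it takes over 208 s, if anything falls off the work surface, if the arm or the gripper's body presses on something with over 40 N, if the wrist force passes 120 N, or if a joint passes its speed limit or range.

### The arm

A 6-joint arm with a two-finger parallel gripper is mounted at the origin on the work surface. World frame = base frame: x ahead of the robot, y to its left, z up, the work surface at z = 0. Lengths are in m, angles in rad, forces in N, time in s.
With the tool pointing down it reaches from about 0.225 to 0.875 m from the base axis. Payload 3.4 kg.
Tool frame: the origin (TCP) lies between the finger pads; the fingertips stand 8 mm ahead of it and the grasp point (between the pads) lies 11 mm behind it; z points along the fingers, y is the line along which they close (so a half turn about z gives the same grasp; the last joint's range is limited). The gripper opens to 85 mm and grips with 20 to 120 N. Pads are 22 mm wide; open, the fingers measure 114 mm over their backs; the gripper's body (76 mm by 85 mm) begins 54 mm behind the grasp point. The pads swing forward as they close: fully open they stand 13 mm farther back than shut.
Start: joints at [-1.247, 0.276, 1.505, -0, 1.361, -0.121], TCP at [0.247, -0.519, 0.239] pointing down, gripper open.
Joint ranges: [-2.89, 2.89], [-0.75, 2.08], [0.22, 2.7], [-1.18, 4.32], [0.11, 2.71], [-2.7, 2.7]. Speed limits (rad/s): [2.57, 2.57, 3.14, 3.14, 3.14, 3.14].

### API

Orientations are given as a unit quaternion [w, x, y, z].
In Python, from rig import manip gives the robot as it stands.
- The arm moves only by the tool move_arm, never from a script. Its argument "deltas" is a list that holds one entry, the list of rows, each a list of 5 numbers: the shift along the tool's x, y, z normalised to -1 to 1, where 1 is 80 cm, then the turn about the tool's z normalised to -1 to 1, where 1 is 120 degrees, then the closure, from -1 (fully open) to 1 (shut). In form: [[[tx, ty, tz, twist, grip], ...]]. A call has 1 to 12 rows; each row is the pose to reach, as a shift and turn from the pose commanded when the call began, along the tool's axes at that moment; what a row does not reach only later rows make up. A row lasts 1/10 s, in which the tool goes at most 50 mm and 8.59 degrees, less where a joint would pass 70% of its speed; a pose out of reach is approached as far as the arm can. A call with a number of a shift or a turn outside -1 to 1 is refused whole. A call with a gripper value outside its range is refused whole. The fingers move at their own pace and stop on an object; "squeeze" is the grip in N (left out, the last holds). Time passes only in rows, so rows that repeat a pose let the fingers close. It gives the time, the measured TCP pose, the force, the opening and the grip force at its end, in the units of the state.
- manip.get_state(): the state, without advancing time (a new reading comes with each control period).
- manip.get_image(name): name is "side" or "top"; returns the picture (384x512x3 uint8, red, green, blue); there is no depth.
- manip.camera_params(name): a dict with "fx", "fy", "cx", "cy" (pixels), "R" (3x3) and "t" (3): a world point X has camera coordinates R X + t. Camera axes: x right, y down, z forward; pixel columns grow to the right and rows downward; lengths in m; the calibration is good to about 2 mm. A picture is of the moment at which its call begins. camera_params takes no time and is no camera call.
- manip.sign_off(): hands the job in; it is judged then, once.
The state is a dict: "clock": time; "qpos": joint angles; "qd": joint speeds; "effort": joint torques, N m; "position": TCP position; "ee_rot": TCP orientation; "contact_force": force on the tool from outside, world axes, zero at the start; "moment": the same for the moment, N m; "width": finger opening in m; "gripper_force": force on a finger pad.
Only numpy, scipy, OpenCV 4.12 (cv2) and the standard library are available. Lean on these libraries where they do the work, as an engineer would, in place of code of your own. Each camera call takes 0.05 s, during which the arm holds its last target. There are 200 camera calls.

## Working session

There is one attempt and no reset: what is moved stays moved. The work goes in short steps, Python scripts to look and compute and a tool call to move; the robot and the scene stay as the last step left them, time stands still between calls to the robot, and variables do not carry over. Pictures are saved under pics/ and viewed, at most 14 in all, crops included, and the job is handed in when it is done.

Besides the shell and the picture viewer there is one more tool, called after "Request:" as a command line: name --argument value ..., lists and objects as JSON in quotes. move_arm: Moves the arm, as the interface text tells. Scaled input: -1 to 1 covers 80 cm each way for a shift and 120 degrees each way for a turn. Its arguments: {"type":"object","properties":{"deltas":{"type":"array","items":{"type":"array","items":{"type":"array","items":{"type":"number","minimum":-1,"maximum":1}}}},"squeeze":{"type":"number"}},"required":["deltas"]}

```bash
mkdir -p pics; python3 - <<'E'
from rig import manip
import cv2,json
s=manip.get_state();print(s)
for n in("top","side"):
    cv2.imwrite(f"pics/{n}0.png",cv2.cvtColor(manip.get_image(n),cv2.COLOR_RGB2BGR))
    print(n,manip.camera_params(n))
E
```

```text
{'clock': 0.0, 'qpos': array([-1.24700432e+00,  2.76588556e-01,  1.50615664e+00,  2.01172443e-05,
        1.36064532e+00, -1.20990085e-01]), 'qd': array([ 2.21667682e-03,  9.64331206e-05, -4.38149911e-04, -1.09192403e-04,
       -1.07242451e-03,  3.84458432e-04]), 'effort': array([ 3.69112086e-04, -4.16771972e+01, -2.45809186e+01, -5.10333552e-05,
        1.11986112e-02, -1.17689487e-05]), 'position': array([ 0.24724455, -0.5185683 ,  0.23843397]), 'ee_rot': array([-8.95309976e-04,  9.75372933e-01,  2.20560271e-01, -8.12115163e-05]), 'contact_force': array([-1.33694229,  0.1609612 , -0.41801652]), 'moment': array([ 0.07704556,  0.00944676, -0.01239778]), 'gripper_force': 0.0, 'width': 0.08520889310871256}
top {'fx': 359.381535418624, 'fy': 359.381535418624, 'cx': 253.14213865685937, 'cy': 193.22618357848538, 'R': array([[ 0.00454266, -0.99957845,  0.02867566],
       [-0.987838  , -0.00894248, -0.15522923],
       [ 0.15542023, -0.02762175, -0.9874622 ]]), 't': array([-0.06059497,  0.58975253,  1.06145458])}
side {'fx': 383.6423373467269, 'fy': 383.6423373467269, 'cx': 254.5836227107636, 'cy': 187.29874875335838, 'R': array([[-0.82373112, -0.56691271, -0.008776  ],
       [-0.33304669,  0.49633164, -0.80170743],
       [ 0.45885394, -0.65746854, -0.59765222]]), 't': array([0.47390513, 0.29803668, 0.72114291])}
```

View pics/top0.png

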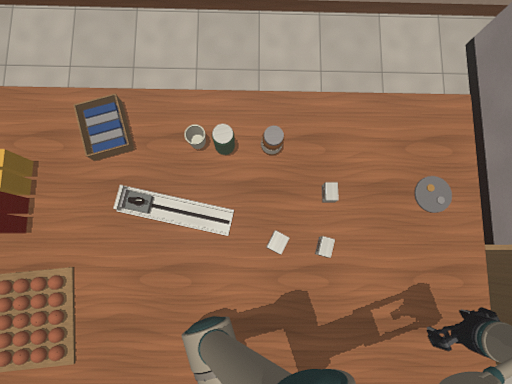

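View pics/side0.png

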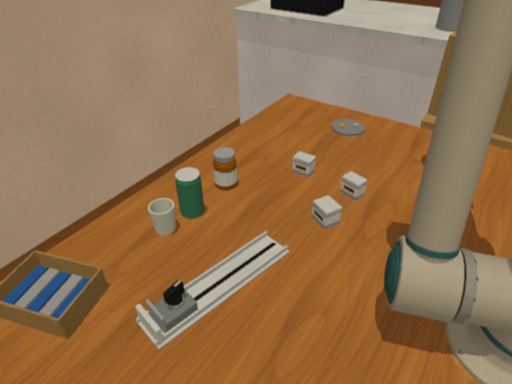

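The top view shows the tray from (117,195) to (233,220) with the pusher and knob at about (138,201). Three tins are at (331,191), (278,242) and (326,247). The cup, can and jar stand at the top of the picture. I'll zoom in.

```bash
python3 - <<'E'
import cv2,numpy as np
t=cv2.imread('pics/top0.png');s=cv2.imread('pics/side0.png')
a=cv2.resize(t[175:265,105:355],(800,288),interpolation=cv2.INTER_CUBIC)
b=cv2.resize(s[140:345,130:380],(380,311),interpolation=cv2.INTER_CUBIC)
c=cv2.resize(s[225:345,130:295],(420,305),interpolation=cv2.INTER_CUBIC)
o=np.zeros((600,800,3),np.uint8);o[:288]=a;o[288:599,:380]=b;o[288:593,380:]=c
cv2.imwrite('pics/z0.png',o)
E
```

```text
(no output)
```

View pics/z0.png

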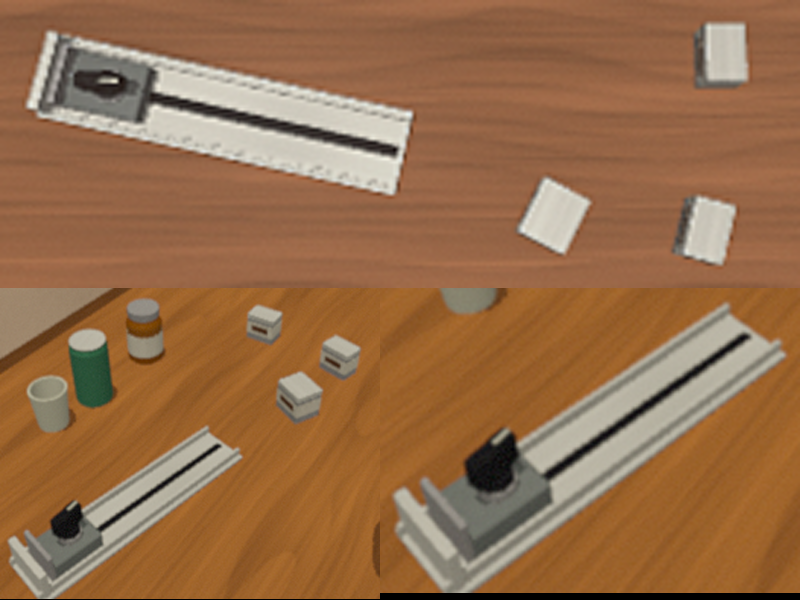

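The end stop is the left end of the tray, with the pusher face close to it and the bar roughly in line with the channel, so clamped. There are three tins.

```bash
cat > h.py <<'E'
from rig import manip
import cv2,numpy as np
def ray(n,uv,z):
    p=manip.camera_params(n);R=np.array(p['R']);t=np.array(p['t'])
    uv=np.atleast_2d(uv).astype(float)
    d=np.c_[(uv[:,0]-p['cx'])/p['fx'],(uv[:,1]-p['cy'])/p['fy'],np.ones(len(uv))]@R
    c=-R.T@t
    return (c+d*((z-c[2])/d[:,2])[:,None])[:,:2]
def proj(n,X):
    p=manip.camera_params(n);q=np.atleast_2d(X)@np.array(p['R']).T+p['t']
    return np.c_[q[:,0]/q[:,2]*p['fx']+p['cx'],q[:,1]/q[:,2]*p['fy']+p['cy']]
def blobs(img,roi,thr,z,k=4,amin=60,sat=60):
    """bright unsaturated blobs in top view, metric minAreaRect at height z: centre(mm), sizes(mm), long-axis angle(deg)"""
    x0,y0,x1,y1=roi
    a=cv2.resize(img[y0:y1,x0:x1],None,fx=k,fy=k,interpolation=cv2.INTER_CUBIC)
    h=cv2.cvtColor(a,cv2.COLOR_RGB2HSV)
    m=((h[...,2]>thr)&(h[...,1]<sat)).astype(np.uint8)
    m=cv2.morphologyEx(m,cv2.MORPH_OPEN,np.ones((5,5)))
    out=[]
    for c in cv2.findContours(m,cv2.RETR_EXTERNAL,cv2.CHAIN_APPROX_NONE)[0]:
        if cv2.contourArea(c)<amin*k*k: continue
        uv=(c[:,0]+.5)/k-.5+[x0,y0]
        w=ray('top',uv,z)*1000
        (cx,cy),(a_,b_),_=r=cv2.minAreaRect(w.astype(np.float32))
        bx=cv2.boxPoints(r);e=max((bx[1]-bx[0],bx[2]-bx[1]),key=np.linalg.norm)
        ang=np.degrees(np.arctan2(e[1],e[0]))%180
        out.append((round(cx,1),round(cy,1),round(max(a_,b_),1),round(min(a_,b_),1),round(ang,1),uv.mean(0).round(1)))
    return out
def save(name,img): cv2.imwrite(f'pics/{name}.png',cv2.cvtColor(img,cv2.COLOR_RGB2BGR))
E
python3 - <<'E'
from h import *
t=cv2.cvtColor(cv2.imread('pics/top0.png'),cv2.COLOR_BGR2RGB)
for thr in(130,160,180,200):
    print(thr)
    for b in blobs(t,(260,170,355,265),thr,.056):print('  tin',b)
    for b in blobs(t,(100,175,250,245),thr,.018,amin=300):print('  tray',b)
# tray corners/knob by hand from crop (x/3.2+105, y/3.2+175)
f=lambda x,y:(x/3.2+105,y/3.2+175)
print('floor/top corners right end z18',ray('top',[f(412,112),f(393,193)],.018)*1e3)
print('stop outer top z50',ray('top',[f(48,32),f(30,108)],.050)*1e3)
print('pusher face top z57',ray('top',[f(72,45),f(52,115)],.057)*1e3)
print('knob top z82',ray('top',[f(75,80),f(135,87),f(105,82)],.082)*1e3)
print('side knob tops', ray('side',[(170.,291.),(185,285)],.082)*1e3)
E
```

```text
130
  tin (428.8, -276.3, 58.7, 40.5, np.float32(165.2), array([326. , 246.5]))
  tin (441.6, -130.4, 58.7, 50.3, np.float32(152.7), array([277.5, 241.9]))
  tin (598.4, -297.0, 56.2, 40.5, np.float32(0.5), array([331.3, 190.9]))
  tray (539.1, 186.1, 357.1, 84.7, np.float32(77.9), array([177.7, 211. ]))
160
  tin (428.8, -276.8, 58.4, 39.4, np.float32(165.2), array([326.2, 246.5]))
  tin (441.6, -131.1, 57.9, 48.9, np.float32(152.8), array([277.8, 241.9]))
  tin (598.7, -297.5, 55.4, 39.3, np.float32(0.6), array([331.4, 190.7]))
  tray (539.0, 185.6, 356.0, 84.6, np.float32(77.9), array([178., 211.]))
180
  tin (428.8, -277.1, 56.4, 38.4, np.float32(166.0), array([326.2, 246.5]))
  tin (441.6, -131.3, 56.4, 47.6, np.float32(153.1), array([277.8, 242. ]))
  tin (598.7, -297.9, 52.3, 38.5, np.float32(0.6), array([331.5, 190.8]))
  tray (513.1, 185.4, 344.3, 41.3, np.float32(79.4), array([176.3, 219.4]))
  tray (558.7, 172.9, 338.1, 40.6, np.float32(77.7), array([182.8, 203.1]))
200
  tin (428.8, -276.6, 54.4, 35.9, np.float32(166.2), array([325.8, 245.2]))
  tin (441.5, -131.1, 54.5, 45.3, np.float32(153.1), array([277.7, 242.1]))
  tray (504.9, 141.3, 252.8, 36.6, np.float32(78.6), array([189.2, 222.1]))
  tray (551.1, 130.6, 250.0, 33.6, np.float32(77.8), array([193.4, 207.5]))
floor/top corners right end z18 [[540.87540367   3.22750111]
 [461.8289355   20.60648921]]
stop outer top z50 [[611.41422233 350.33540202]
 [538.39624513 362.67223425]]
pusher face top z57 [[597.8910391  324.65799302]
 [531.18591174 339.34844195]]
knob top z82 [[561.09636632 311.93265864]
 [555.05495069 256.79918836]
 [559.47010542 284.44872482]]
side knob tops [[559.88943705 304.57612936]
 [546.02691147 278.00840331]]
```

The three tins are well measured: two slim and one broad. The tray axis points at 77.9°, with its centre at (539,186) mm. I'll compute the move to above the knob.

```bash
cat >> h.py <<'E'
yh=np.array([np.cos(np.radians(77.9)),np.sin(np.radians(77.9))]);xh=np.array([yh[1],-yh[0]]);T0=np.array([539.,186.])
def tray(p): d=np.asarray(p)[:2]-T0; return np.array([d@xh,d@yh]).round(1)
def fromtray(a,b): return T0+a*xh+b*yh
def pose():
    s=manip.get_state();w,x,y,z=s['ee_rot']
    psi=np.degrees(np.arctan2(2*(x*y+w*z),1-2*(y*y+z*z)))
    return s,s['position']*1000,psi
def go(xy,z,psi):
    s,p,ps=pose();c,si=np.cos(np.radians(ps)),np.sin(np.radians(ps))
    d=np.array([xy[0],xy[1]])-p[:2]
    tx=d@[c,si];ty=d@[si,-c];tz=p[2]-z
    dp=(psi-ps+180)%360-180
    print('row',(np.array([tx,ty,tz])/800).round(4),'tw',round(-dp/120,4),'dist',np.linalg.norm([tx,ty,tz]).round(1))
def st():
    s,p,ps=pose();print('t',round(s['clock'],2),'p',p.round(1),'psi',round(ps,1),'tray',tray(p),'F',s['contact_force'].round(1),'M',s['moment'].round(2),'w',round(s['width']*1e3,1),'gf',s['gripper_force'].round(1),'j6',round(s['qpos'][5],2))
E
python3 - <<'E'
from h import *
st();print(tray((558,284)));go((559,284),200,77.9)
E
```

```text
Traceback (most recent call last):
  File "h.py", line 44, in st
    s,p,ps=pose();print('t',round(s['clock'],2),'p',p.round(1),'psi',round(ps,1),'tray',tray(p),'F',s['contact_force'].round(1),'M',s['moment'].round(2),'w',round(s['width']*1e3,1),'gf',s['gripper_force'].round(1),'j6',round(s['qpos'][5],2))
                                                                                                                                                                                          ^^^^^^^^^^^^^^^^^^^^^^^^
AttributeError: 'float' object has no attribute 'round'
```

```bash
sed -i "s/s\['gripper_force'\].round(1)/round(float(s['gripper_force']),1)/" h.py; python3 - <<'E'
from h import *
st();print(tray((558,284)));go((559,284),200,77.9)
E
```

```text
t 0.1 p [ 247.3 -518.6  238.5] psi 25.5 tray [-137.6 -750.1] F [-0.3  0.  -1. ] M [ 0.01 -0.04  0.05] w 85.3 gf 0.0 j6 -0.12
[-2.  99.8]
row [ 0.7834 -0.738   0.0482] tw -0.4368 dist 861.9
```

Request:
move_arm --deltas '[[[0.7834,-0.738,0.048,-0.437,-0.15],[0.7834,-0.738,0.048,-0.437,-0.15],[0.7834,-0.738,0.048,-0.437,-0.15],[0.7834,-0.738,0.048,-0.437,-0.15],[0.7834,-0.738,0.048,-0.437,-0.15],[0.7834,-0.738,0.048,-0.437,-0.15],[0.7834,-0.738,0.048,-0.437,-0.15],[0.7834,-0.738,0.048,-0.437,-0.15],[0.7834,-0.738,0.048,-0.437,-0.15],[0.7834,-0.738,0.048,-0.437,-0.15],[0.7834,-0.738,0.048,-0.437,-0.15],[0.7834,-0.738,0.048,-0.437,-0.15]]]' --squeeze 40

```text
clock: 1.3
position: [0.4645, 0.0417, 0.2123]
ee_rot: [0.0, 0.777, 0.629, -0.0]
contact_force: [0.7, -1.1, 0.5]
width: 0.0493
gripper_force: 0.0
```

```bash
python3 - <<'E'
from h import *
st();go((559,284),130,77.9)
s=manip.get_image('side');save('s1',s);t=manip.get_image('top');save('t1',t)
for b in blobs(t,(250,165,365,384),160,.056):print(b)
E
```

```text
t 1.3 p [464.5  41.7 212.3] psi 77.9 tray [ -42.6 -156.7] F [ 0.7 -1.1  0.5] M [-0.   -0.   -0.03] w 49.3 gf 0.0 j6 0.15
row [0.3208 0.0522 0.1029] tw 0.0003 dist 272.8
(428.9, -276.9, 58.2, 39.5, np.float32(164.9), array([326.3, 246.4]))
(441.7, -131.2, 57.8, 48.9, np.float32(152.8), array([277.8, 241.9]))
(598.7, -297.5, 55.4, 39.4, np.float32(0.6), array([331.4, 190.7]))
```

View pics/t1.png

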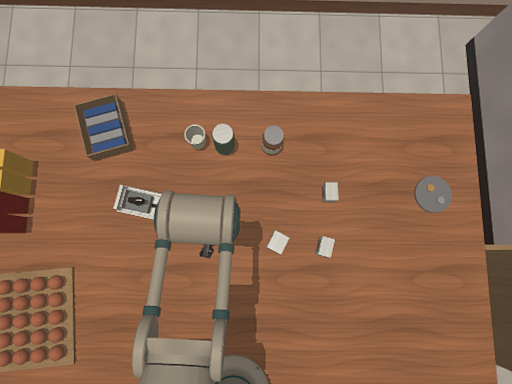

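The arm has moved aside and there are still exactly three tins, at (331,191), (278,242) and (326,247). Next I go above the knob.

Request:
move_arm --deltas '[[[0.321,0.052,0.1,0,-0.15],[0.321,0.052,0.1,0,-0.15],[0.321,0.052,0.1,0,-0.15],[0.321,0.052,0.1,0,-0.15],[0.321,0.052,0.1,0,-0.15],[0.321,0.052,0.1,0,-0.15],[0.321,0.052,0.1,0,-0.15],[0.321,0.052,0.1,0,-0.15],[0.321,0.052,0.1,0,-0.15]]]'

```text
clock: 2.3
position: [0.5585, 0.2802, 0.133]
ee_rot: [0.0, 0.778, 0.628, -0.0]
contact_force: [-0.5, -0.1, -0.2]
width: 0.0493
gripper_force: 0.0
```

```bash
python3 - <<'E'
from h import *
st();go((559,284),62,77.9)
s=manip.get_image('side');x=cv2.resize(s[180:360,90:310],(733,600),interpolation=cv2.INTER_CUBIC)
P=proj('side',[[.559,.284,.07],[.559,.284,.124]]);print(P)
save('s2',x)
E
```

```text
t 2.3 p [558.5 280.2 133. ] psi 77.9 tray [-0.7 96.2] F [-0.5 -0.1 -0.2] M [ 0.01 -0.06  0.  ] w 49.3 gf 0.0 j6 0.57
row [ 0.0047 -0.0004  0.0888] tw -0.0004 dist 71.1
[[178.69457091 288.03932331]
 [175.02416283 269.40474044]]
```

View pics/s2.png

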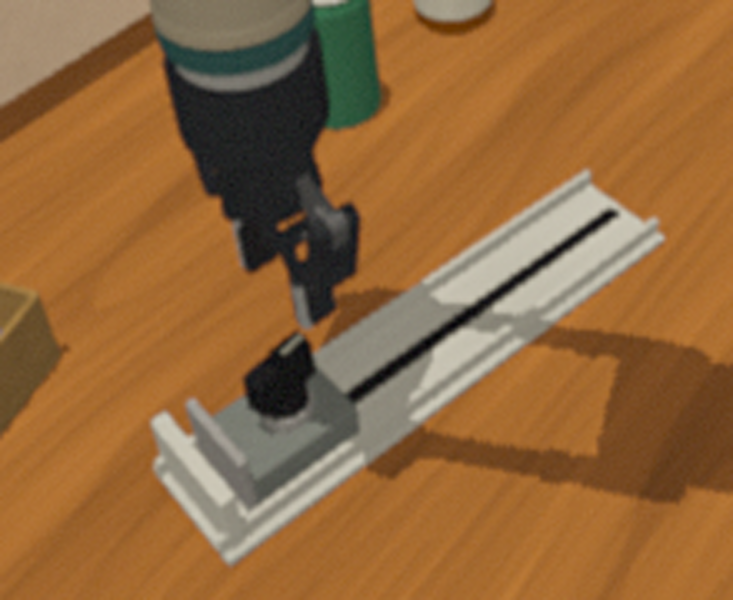

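```bash
python3 - <<'E'
from h import *
f=lambda x,y:(90+x*.3,180+y*.3)
g=lambda x,y:(x/3.2+105,y/3.2+175)
for n,p,z in(('side',f(281,356),.082),('side',f(281,382),.067),('side',f(282,412),.052),('top',g(104,82),.082),('side',f(190,402),.057),('side',f(255,495),.035)):
    q=ray(n,[p],z)[0]*1000;print(n,z,q.round(1),tray(q))
E
```

```text
side 0.082 [560.1 292.8] [ -1.7 108.8]
side 0.067 [557.1 298.7] [ -6. 114.]
side 0.052 [551.5 306.5] [-13.  120.5]
top 0.082 [559.5 285.4] [ -0.8 101.4]
side 0.057 [597.5 333.8] [ 26.2 156.8]
side 0.035 [535.7 347.6] [-37.1 157.3]
```

```bash
python3 - <<'E'
from h import *
go(fromtray(-1,104),62,77.9)
E
```

```text
row [ 0.0096 -0.0006  0.0891] tw -0.0005 dist 71.7
```

Request:
move_arm --deltas '[[[0.0096,0,0.03,0,-0.15],[0.0096,0,0.06,0,-0.15],[0.0096,0,0.089,0,-0.15],[0.0096,0,0.089,0,-0.15],[0.0096,0,0.089,0,0.9],[0.0096,0,0.089,0,0.9],[0.0096,0,0.089,0,0.9],[0.0096,0,0.089,0,0.9],[0.0096,0,0.089,0,0.9]]]' --squeeze 40

```text
clock: 3.25
position: [0.561, 0.2898, 0.0633]
ee_rot: [0.001, 0.777, 0.629, 0.001]
contact_force: [-2.4, -0.7, 6.9]
width: 0.0156
gripper_force: 37.6
```

```bash
python3 - <<'E'
from h import *
st()
E
```

```text
t 3.25 p [561.  289.8  63.3] psi 78.0 tray [ -0.2 106.1] F [-2.4 -0.7  6.9] M [-0.09  0.31  0.25] w 15.6 gf 37.6 j6 0.58
```

Request:
move_arm --deltas '[[[0,0,0,-0.07,0.9],[0,0,0,-0.14,0.9],[0,0,0,-0.21,0.9],[0,0,0,-0.28,0.9],[0,0,0,-0.35,0.9],[0,0,0,-0.42,0.9],[0,0,0,-0.49,0.9],[0,0,0,-0.56,0.9],[0,0,0,-0.63,0.9],[0,0,0,-0.7,0.9],[0,0,0,-0.745,0.9],[0,0,0,-0.745,0.9]]]' --squeeze 60

```text
clock: 4.45
position: [0.5659, 0.2901, 0.0632]
ee_rot: [0.006, 0.11, 0.994, 0.002]
contact_force: [8.8, 0.0, -1.2]
width: 0.0153
gripper_force: 58.8
```

```bash
python3 - <<'E'
from h import *
st()
s,p,ps=pose()
go(p[:2]-yh*205,p[2],ps)
E
```

```text
t 4.45 p [565.9 290.1  63.2] psi 167.4 tray [  4.5 107.5] F [ 8.8  0.  -1.2] M [-0.08 -0.97  0.09] w 15.3 gf 58.8 j6 -0.98
row [-0.0021 -0.2562  0.    ] tw -0.0 dist 205.0
```

Request:
move_arm --deltas '[[[0,-0.01,0,0,0.9],[0,-0.03,0,0,0.9],[0,-0.055,0,0,0.9],[0,-0.08,0,0,0.9],[0,-0.105,0,0,0.9],[0,-0.13,0,0,0.9],[0,-0.155,0,0,0.9],[0,-0.18,0,0,0.9],[0,-0.205,0,0,0.9],[0,-0.225,0,0,0.9],[0,-0.235,0,0,0.9],[0,-0.235,0,0,0.9]]]'

```text
clock: 5.65
position: [0.5262, 0.1042, 0.0633]
ee_rot: [0.007, 0.111, 0.994, -0.0]
contact_force: [11.0, -3.4, -4.1]
width: 0.015
gripper_force: 58.7
```

```bash
python3 - <<'E'
from h import *
st();manip.get_image('side');x=manip.get_image('side')
save('s3',x)
E
```

```text
t 5.65 p [526.2 104.2  63.3] psi 167.3 tray [  4.6 -82.7] F [11.  -3.4 -4.1] M [-0.45 -1.2   0.12] w 15.0 gf 58.7 j6 -1.28
```

View pics/s3.png

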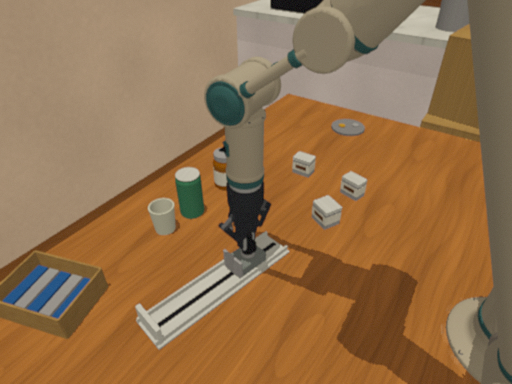

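The pusher is back near (245,260) in the side view, and the three tins are unchanged. I'll release and lift.

Request:
move_arm --deltas '[[[0,0,0,0,-0.15],[0,0,0,0,-0.15],[0,0,0,0,-0.15],[0,0,0,0,-0.15],[0,0,-0.03,0,-0.15],[0,0,-0.08,0,-0.15],[0,0,-0.14,0,-0.15],[0,0,-0.14,0,-0.15]]]' --squeeze 35

```text
clock: 6.55
position: [0.5233, 0.1067, 0.1798]
ee_rot: [0.007, 0.11, 0.994, 0.001]
contact_force: [0.6, -0.4, -0.5]
width: 0.0493
gripper_force: 0.0
```

```bash
python3 - <<'E'
from h import *
st();go((441.6,-131.2),120,62.9)
E
```

```text
t 6.55 p [523.3 106.7 179.8] psi 167.3 tray [  1.3 -80.8] F [ 0.6 -0.4 -0.5] M [ 0.02 -0.01  0.03] w 49.3 gf 0.0 j6 -1.28
row [ 0.0345 -0.3126  0.0747] tw 0.8704 dist 258.6
```

Request:
move_arm --deltas '[[[0.0345,-0.3126,0.075,0.87,-1],[0.0345,-0.3126,0.075,0.87,-1],[0.0345,-0.3126,0.075,0.87,-1],[0.0345,-0.3126,0.075,0.87,-1],[0.0345,-0.3126,0.075,0.87,-1],[0.0345,-0.3126,0.075,0.87,-1],[0.0345,-0.3126,0.075,0.87,-1],[0.0345,-0.3126,0.075,0.87,-1],[0.0345,-0.3126,0.075,0.87,-1],[0.0345,-0.3126,0.075,0.87,-1],[0.0345,-0.3126,0.075,0.87,-1],[0.0345,-0.3126,0.075,0.87,-1]]]'

```text
clock: 7.75
position: [0.4369, -0.1314, 0.1128]
ee_rot: [-0.0, 0.849, 0.529, -0.0]
contact_force: [0.1, -0.7, 1.3]
width: 0.0855
gripper_force: 0.0
```

```bash
python3 - <<'E'
from h import *
st();t=manip.get_image('top');save('t4',t)
for b in blobs(t,(250,165,365,384),160,.056):print(b)
go((441.6,-131.2),28,62.9)
E
```

```text
t 7.75 p [ 436.9 -131.4  112.8] psi 63.9 tray [ -33.4 -331.7] F [ 0.1 -0.7  1.3] M [0.03 0.01 0.03] w 85.5 gf 0.0 j6 0.01
(123.9, -192.8, 51.8, 22.2, np.float32(154.6), array([299.5, 354. ]))
(409.4, -280.6, 52.3, 19.1, np.float32(153.2), array([327.6, 253.1]))
(445.4, -204.5, 127.6, 45.9, np.float32(63.1), array([302.2, 240.3]))
(482.1, -130.8, 51.3, 19.5, np.float32(153.2), array([277.4, 228.6]))
(598.7, -297.5, 55.4, 39.3, np.float32(0.6), array([331.5, 190.8]))
row [0.0028 0.0053 0.106 ] tw 0.0061 dist 85.0
```

View pics/t4.png

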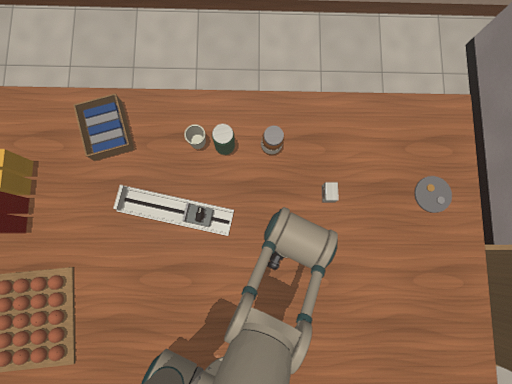

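The top view shows the pusher at (200,214) with its bar across the channel, and the stop at (120,198). The slim tin at (331,191) is undisturbed and the gripper is over the broad tin. Descending.

Request:
move_arm --deltas '[[[0.0028,0.0053,0.02,0.006,-1],[0.0028,0.0053,0.06,0.006,-1],[0.0028,0.0053,0.1,0.006,-1],[0.0028,0.0053,0.106,0.006,-1],[0.0028,0.0053,0.106,0.006,-1],[0.0028,0.0053,0.106,0.006,0.6],[0.0028,0.0053,0.106,0.006,0.6],[0.0028,0.0053,0.106,0.006,0.6],[0.0028,0.0053,0.106,0.006,0.6],[0.0028,0.0053,0.106,0.006,0.6]]]' --squeeze 35

```text
clock: 8.8
position: [0.443, -0.132, 0.03]
ee_rot: [0.001, 0.85, 0.526, 0.001]
contact_force: [-0.4, 0.1, 7.4]
width: 0.0559
gripper_force: 38.4
```

```bash
python3 - <<'E'
from h import *
st();s,p,ps=pose();go(p[:2],p[2]+50,ps)
E
```

```text
t 8.8 p [ 443. -132.   30.] psi 63.5 tray [ -27.2 -331. ] F [-0.4  0.1  7.4] M [0.16 0.3  0.02] w 55.9 gf 38.4 j6 0.02
row [ 0.      0.     -0.0625] tw -0.0 dist 50.0
```

```bash
python3 - <<'E'
from h import *
t=cv2.imread('pics/t4.png')
g=cv2.cvtColor(t,cv2.COLOR_BGR2GRAY)
for z in (.050,.006):
  ss=np.arange(130,192,3)
  rows=[]
  for a in(-22,-16,16,22):
    P=np.array([np.r_[fromtray(a,b)/1000,z] for b in ss]);uv=proj('top',P).astype(np.float32)
    rows.append(cv2.remap(g,uv[:,:1],uv[:,1:],cv2.INTER_CUBIC)[:,0])
  print(z,list(zip(ss.tolist(),np.array(rows).T.tolist())))
sd=cv2.imread('pics/s3.png');g=cv2.cvtColor(sd,cv2.COLOR_BGR2GRAY)
for z in(.050,.006):
  rows=[]
  for a in(-22,-16,16,22):
    P=np.array([np.r_[fromtray(a,b)/1000,z] for b in ss]);uv=proj('side',P).astype(np.float32)
    rows.append(cv2.remap(g,uv[:,:1],uv[:,1:],cv2.INTER_CUBIC)[:,0])
  print('side',z,list(zip(ss.tolist(),np.array(rows).T.tolist())))
E
```

```text
0.05 [(130, [204, 202, 203, 202]), (133, [203, 203, 202, 202]), (136, [202, 201, 202, 202]), (139, [202, 200, 202, 202]), (142, [209, 205, 201, 208]), (145, [197, 216, 216, 195]), (148, [141, 181, 170, 144]), (151, [113, 127, 120, 114]), (154, [105, 105, 103, 103]), (157, [99, 100, 99, 98]), (160, [101, 101, 99, 101]), (163, [96, 93, 97, 94]), (166, [87, 107, 89, 95]), (169, [198, 172, 161, 203]), (172, [222, 216, 210, 216]), (175, [212, 205, 201, 205]), (178, [153, 150, 146, 142]), (181, [107, 108, 95, 96]), (184, [111, 108, 94, 100]), (187, [114, 110, 99, 104]), (190, [115, 109, 101, 103])]
0.006 [(130, [203, 203, 204, 203]), (133, [202, 204, 203, 202]), (136, [203, 205, 203, 201]), (139, [202, 204, 202, 203]), (142, [201, 203, 201, 203]), (145, [201, 203, 202, 200]), (148, [202, 202, 203, 201]), (151, [200, 200, 203, 201]), (154, [200, 200, 200, 203]), (157, [208, 203, 202, 203]), (160, [191, 211, 201, 213]), (163, [143, 169, 156, 178]), (166, [115, 127, 124, 127]), (169, [105, 109, 110, 105]), (172, [99, 101, 98, 100]), (175, [100, 101, 101, 100]), (178, [99, 99, 103, 96]), (181,
[... 646 characters left out ...]
138, 138, 132, 114]), (187, [145, 152, 112, 103]), (190, [186, 189, 106, 105])]
side 0.006 [(130, [191, 189, 189, 188]), (133, [191, 190, 190, 189]), (136, [189, 191, 189, 189]), (139, [191, 189, 188, 190]), (142, [191, 191, 191, 188]), (145, [189, 189, 189, 190]), (148, [189, 190, 190, 189]), (151, [189, 188, 189, 190]), (154, [189, 191, 190, 188]), (157, [190, 188, 185, 188]), (160, [190, 179, 189, 189]), (163, [168, 139, 193, 193]), (166, [134, 136, 194, 194]), (169, [134, 136, 167, 175]), (172, [138, 138, 136, 137]), (175, [140, 136, 138, 138]), (178, [155, 152, 160, 153]), (181, [188, 189, 189, 190]), (184, [161, 169, 166, 159]), (187, [114, 119, 107, 102]), (190, [119, 118, 104, 104])]
```

Request:
move_arm --deltas '[[[0,0,-0.02,0,0.6],[0,0,-0.05,0,0.6],[0,0,-0.075,0,0.6],[0,0,-0.075,0,0.6]]]'

```text
clock: 9.2
position: [0.4443, -0.1326, 0.0912]
ee_rot: [0.003, 0.85, 0.526, 0.002]
contact_force: [0.8, -1.1, -2.0]
width: 0.0557
gripper_force: 37.9
```

```bash
python3 - <<'E'
from h import *
st();print(fromtray(0,138.5));go(fromtray(0,138.5),140,77.9)
E
```

```text
t 9.2 p [ 444.3 -132.6   91.2] psi 63.5 tray [ -25.9 -331.3] F [ 0.8 -1.1 -2. ] M [-0.01  0.    0.01] w 55.7 gf 37.9 j6 0.02
[568.03217096 321.42297829]
row [ 0.5769 -0.1149 -0.061 ] tw -0.1201 dist 473.1
```

Request:
move_arm --deltas '[[[0.02,0,-0.061,-0.03,0.6],[0.06,-0.012,-0.061,-0.06,0.6],[0.11,-0.022,-0.061,-0.12,0.6],[0.165,-0.033,-0.061,-0.12,0.6],[0.22,-0.044,-0.061,-0.12,0.6],[0.28,-0.056,-0.061,-0.12,0.6],[0.34,-0.068,-0.061,-0.12,0.6],[0.4,-0.08,-0.061,-0.12,0.6],[0.46,-0.092,-0.061,-0.12,0.6],[0.51,-0.102,-0.061,-0.12,0.6],[0.55,-0.11,-0.061,-0.12,0.6],[0.577,-0.115,-0.061,-0.12,0.6]]]'

```text
clock: 10.4
position: [0.5658, 0.3251, 0.1356]
ee_rot: [-0.0, 0.777, 0.629, -0.0]
contact_force: [-0.1, -0.2, -1.8]
width: 0.0553
gripper_force: 38.9
```

```bash
python3 - <<'E'
from h import *
st();go(fromtray(0,138.5),45,77.9)
E
```

```text
t 10.4 p [565.8 325.1 135.6] psi 78.0 tray [ -2.9 141.6] F [-0.1 -0.2 -1.8] M [-0.05 -0.02 -0.02] w 55.3 gf 38.9 j6 0.62
row [-0.0039  0.0036  0.1132] tw 0.0007 dist 90.7
```

Request:
move_arm --deltas '[[[-0.003,0.003,0.03,0,0.6],[-0.003,0.003,0.07,0,0.6],[-0.003,0.003,0.08,0,0.6],[-0.003,0.003,0.08,0,0.6],[-0.003,0.003,0.08,0,0.6],[-0.003,0.003,0.08,0,0.6]]]'

```text
clock: 11.0
position: [0.569, 0.32, 0.0749]
ee_rot: [0.0, 0.778, 0.628, 0.001]
contact_force: [-0.5, 0.3, -0.6]
width: 0.0557
gripper_force: 24.4
```

```bash
python3 - <<'E'
from h import *
st();go(fromtray(0,138.5),36.5,77.9)
E
```

```text
t 11.0 p [569.  320.   74.9] psi 77.9 tray [  1.3 137.3] F [-0.5  0.3 -0.6] M [-0.05  0.04  0.  ] w 55.7 gf 24.4 j6 0.62
row [ 0.0015 -0.0016  0.048 ] tw -0.0003 dist 38.5
```

Request:
move_arm --deltas '[[[0.001,-0.0015,0,0,0.6],[0.001,-0.0015,0.01,0,0.6],[0.001,-0.0015,0.025,0,0.6],[0.001,-0.0015,0.035,0,0.6],[0.001,-0.0015,0.042,0,0.6],[0.001,-0.0015,0.045,0,0.6],[0.001,-0.0015,0.045,0,0.6]]]'

```text
clock: 11.7
position: [0.5667, 0.3206, 0.0369]
ee_rot: [-0.0, 0.778, 0.628, -0.0]
contact_force: [0.6, 0.7, -0.9]
width: 0.0556
gripper_force: 42.3
```

```bash
python3 - <<'E'
from h import *
st();go(fromtray(0,138.5),36.5,77.9)
s=manip.get_image('side');save('s5',cv2.resize(s[180:360,90:310],(733,600),interpolation=cv2.INTER_CUBIC))
E
```

```text
t 11.7 p [566.7 320.6  36.9] psi 77.9 tray [ -1.1 137.4] F [ 0.6  0.7 -0.9] M [-0.    0.03  0.05] w 55.6 gf 42.3 j6 0.62
row [0.0013 0.0014 0.0005] tw -0.0002 dist 1.6
```

View pics/s5.png

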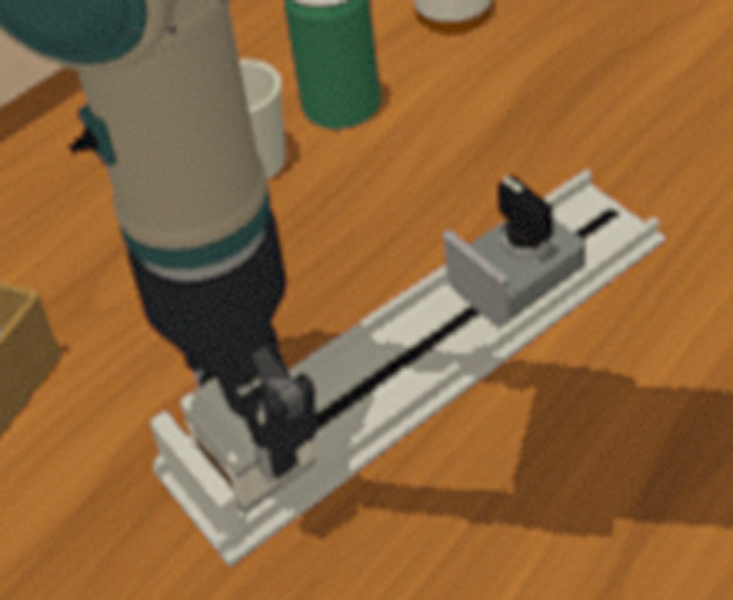

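The tin sits inside the channel next to the stop at about (245,440), upright. I'll lower a little, release and lift.

Request:
move_arm --deltas '[[[0.0013,0.0014,0.0015,0,0.6],[0.0013,0.0014,0.0015,0,0.6],[0.0013,0.0014,0.0015,0,-1],[0.0013,0.0014,0.0015,0,-1],[0.0013,0.0014,0.0015,0,-1],[0.0013,0.0014,0.0015,0,-1],[0.0013,0.0014,-0.02,0,-1],[0.0013,0.0014,-0.06,0,-1],[0.0013,0.0014,-0.12,0,-1],[0.0013,0.0014,-0.15,0,-1],[0.0013,0.0014,-0.15,0,-1],[0.0013,0.0014,-0.15,0,-1]]]'

```text
clock: 12.95
position: [0.5681, 0.3214, 0.1576]
ee_rot: [0.0, 0.778, 0.628, 0.0]
contact_force: [0.0, -0.3, 0.1]
width: 0.0852
gripper_force: 0.0
```

```bash
python3 - <<'E'
from h import *
st();t=manip.get_image('top');
for b in blobs(t,(250,165,365,384),160,.056):print(b)
go((429,-277),140,75)
E
```

```text
t 12.95 p [568.1 321.4 157.6] psi 77.9 tray [  0.  138.5] F [ 0.  -0.3  0.1] M [-0.02  0.09  0.  ] w 85.2 gf 0.0 j6 0.62
(428.8, -276.8, 58.4, 39.6, np.float32(165.2), array([326.2, 246.5]))
(598.7, -297.5, 55.5, 39.4, np.float32(0.6), array([331.4, 190.8]))
row [-0.7673 -0.012   0.0205] tw 0.0239 dist 614.1
```

Request:
move_arm --deltas '[[[-0.06,0,0,0.02,-1],[-0.12,-0.002,0,0.02,-1],[-0.18,-0.003,0,0.02,-1],[-0.24,-0.004,0,0.02,-1],[-0.3,-0.005,0,0.02,-1],[-0.36,-0.006,0,0.02,-1],[-0.42,-0.007,0,0.02,-1],[-0.48,-0.008,0,0.02,-1],[-0.54,-0.009,0,0.02,-1],[-0.6,-0.01,0,0.02,-1],[-0.66,-0.011,0.02,0.02,-1],[-0.72,-0.012,0.02,0.02,-1]]]'

```text
clock: 14.2
position: [0.4349, -0.2399, 0.1382]
ee_rot: [-0.003, 0.791, 0.612, -0.001]
contact_force: [0.9, -0.6, -0.3]
width: 0.0857
gripper_force: 0.0
```

Request:
move_arm --deltas '[[[-0.047,0,0.02,0,-1],[-0.047,0,0.05,0,-1],[-0.047,0,0.05,0,-1],[-0.047,0,0.05,0,-1]]]'

```text
clock: 14.6
position: [0.4272, -0.2749, 0.1]
ee_rot: [-0.002, 0.791, 0.612, -0.0]
contact_force: [-0.7, 0.5, -0.0]
width: 0.0857
gripper_force: 0.0
```

```bash
python3 - <<'E'
from h import *
st();go((429,-277),29,75.5)
t=manip.get_image('side');save('s6',t[120:300,250:450])
print(proj('side',[.429,-.277,.056]))
E
```

```text
t 14.6 p [ 427.2 -274.9  100. ] psi 75.5 tray [ -12.7 -474.1] F [-0.7  0.5 -0. ] M [0.05 0.03 0.03] w 85.7 gf 0.0 j6 -0.46
row [-0.0019  0.0028  0.0888] tw -0.0003 dist 71.1
[[354.23749298 177.50850509]]
```

View pics/s6.png

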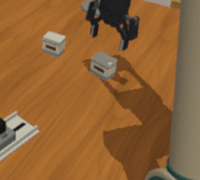

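The slim tin is at about (352,186) in the side view and undisturbed, with the open gripper above it. Descending and gripping.

Request:
move_arm --deltas '[[[-0.002,0.0028,0.03,0,-1],[-0.002,0.0028,0.07,0,-1],[-0.002,0.0028,0.088,0,-1],[-0.002,0.0028,0.088,0,-1],[-0.002,0.0028,0.088,0,0.6],[-0.002,0.0028,0.088,0,0.6],[-0.002,0.0028,0.088,0,0.6],[-0.002,0.0028,0.088,0,0.6],[-0.002,0.0028,0.06,0,0.6],[-0.002,0.0028,0,0,0.6],[-0.002,0.0028,-0.05,0,0.6],[-0.002,0.0028,-0.05,0,0.6]]]'

```text
clock: 15.85
position: [0.4334, -0.2809, 0.1474]
ee_rot: [0.007, 0.791, 0.612, 0.001]
contact_force: [1.8, 0.1, 0.0]
width: 0.0554
gripper_force: 38.0
```

```bash
python3 - <<'E'
from h import *
st();go(fromtray(0,91),145,77.9)
E
```

```text
t 15.85 p [ 433.4 -280.9  147.4] psi 75.5 tray [  -5.4 -478.7] F [1.8 0.1 0. ] M [-0.07 -0.05  0.01] w 55.4 gf 38.0 j6 -0.46
row [ 0.7118 -0.0234  0.003 ] tw -0.0202 dist 569.7
```

Request:
move_arm --deltas '[[[0.03,0,0,0,0.6],[0.08,-0.002,0,-0.01,0.6],[0.14,-0.004,0,-0.02,0.6],[0.2,-0.006,0,-0.02,0.6],[0.26,-0.008,0,-0.02,0.6],[0.32,-0.01,0,-0.02,0.6],[0.38,-0.012,0,-0.02,0.6],[0.44,-0.014,0,-0.02,0.6],[0.5,-0.016,0,-0.02,0.6],[0.56,-0.018,0,-0.02,0.6],[0.61,-0.02,0,-0.02,0.6],[0.65,-0.022,0,-0.02,0.6]]]'

```text
clock: 17.05
position: [0.5432, 0.2321, 0.1404]
ee_rot: [-0.0, 0.777, 0.629, -0.0]
contact_force: [-0.3, -0.2, -0.6]
width: 0.0557
gripper_force: 38.0
```

Request:
move_arm --deltas '[[[0.03,0,0,0,0.6],[0.055,-0.002,0.0,0,0.6],[0.06,-0.002,0.02,0,0.6],[0.06,-0.002,0.06,0,0.6],[0.06,-0.002,0.08,0,0.6],[0.06,-0.002,0.08,0,0.6],[0.06,-0.002,0.08,0,0.6]]]'

```text
clock: 17.75
position: [0.552, 0.2767, 0.0772]
ee_rot: [-0.0, 0.778, 0.628, -0.0]
contact_force: [0.9, 0.0, -1.0]
width: 0.0554
gripper_force: 37.9
```

```bash
python3 - <<'E'
from h import *
st();go(fromtray(0,90),37,77.9)
E
```

```text
t 17.75 p [552.  276.7  77.2] psi 77.9 tray [-6.3 91.4] F [ 0.9  0.  -1. ] M [-0.01  0.02 -0.02] w 55.4 gf 37.9 j6 0.56
row [-0.0017  0.0079  0.0502] tw -0.0004 dist 40.7
```

Request:
move_arm --deltas '[[[-0.0017,0.008,0,0,0.6],[-0.0017,0.008,0,0,0.6],[-0.0017,0.008,0.02,0,0.6],[-0.0017,0.008,0.035,0,0.6],[-0.0017,0.008,0.035,0,0.6],[-0.0017,0.008,0.035,0,0.6]]]'

```text
clock: 18.35
position: [0.558, 0.2741, 0.0493]
ee_rot: [-0.0, 0.778, 0.628, -0.0]
contact_force: [0.3, 0.3, -1.3]
width: 0.0549
gripper_force: 37.9
```

```bash
python3 - <<'E'
from h import *
st();go(fromtray(0,90),36,77.9)
E
```

```text
t 18.35 p [558.  274.1  49.3] psi 77.9 tray [ 0.1 90.2] F [ 0.3  0.3 -1.3] M [-0.03  0.03  0.03] w 54.9 gf 37.9 j6 0.56
row [-0.0002 -0.0001  0.0167] tw -0.0002 dist 13.3
```

Request:
move_arm --deltas '[[[0,0,0.008,0,0.6],[0,0,0.014,0,0.6],[0,0,0.017,0,0.6],[0,0,0.017,0,0.6]]]'

```text
clock: 18.75
position: [0.5583, 0.2744, 0.0385]
ee_rot: [0.0, 0.778, 0.628, 0.001]
contact_force: [-2.2, -2.0, 14.7]
width: 0.0554
gripper_force: 39.9
```

```bash
python3 - <<'E'
from h import *
st()
E
```

```text
t 18.75 p [558.3 274.4  38.5] psi 77.9 tray [ 0.3 90.5] F [-2.2 -2.  14.7] M [-0.22  0.92 -0.02] w 55.4 gf 39.9 j6 0.56
```

Request:
move_arm --deltas '[[[0,0,-0.003,0,0.6],[0,0,-0.003,0,-1],[0,0,-0.003,0,-1],[0,0,-0.003,0,-1],[0,0,-0.003,0,-1],[0,0,-0.03,0,-1],[0,0,-0.08,0,-1],[0,0,-0.14,0,-1],[0,0,-0.14,0,-1]]]'

```text
clock: 19.65
position: [0.5623, 0.2758, 0.1547]
ee_rot: [0.002, 0.778, 0.628, 0.007]
contact_force: [0.3, 0.8, 0.1]
width: 0.0853
gripper_force: 0.0
```

```bash
python3 - <<'E'
from h import *
st();t=manip.get_image('top');
for b in blobs(t,(250,165,365,384),160,.056):print(b)
go((598.7,-297.5),110,90.5)
E
```

```text
t 19.65 p [562.3 275.8 154.7] psi 77.9 tray [ 4.  92.7] F [0.3 0.8 0.1] M [-0.03 -0.02 -0.05] w 85.3 gf 0.0 j6 0.56
(598.7, -297.5, 55.5, 39.4, np.float32(0.6), array([331.4, 190.8]))
row [-0.6898  0.197   0.052 ] tw -0.1052 dist 575.4
```

Request:
move_arm --deltas '[[[-0.05,0.014,0,-0.05,-1],[-0.11,0.031,0,-0.105,-1],[-0.17,0.049,0,-0.105,-1],[-0.23,0.066,0,-0.105,-1],[-0.29,0.083,0,-0.105,-1],[-0.35,0.1,0,-0.105,-1],[-0.41,0.117,0,-0.105,-1],[-0.47,0.134,0,-0.105,-1],[-0.53,0.151,0,-0.105,-1],[-0.59,0.169,0,-0.105,-1],[-0.65,0.186,0.02,-0.105,-1],[-0.69,0.197,0.05,-0.105,-1]]]'

```text
clock: 20.9
position: [0.5966, -0.3023, 0.1075]
ee_rot: [0.002, 0.705, 0.709, -0.0]
contact_force: [1.2, 0.4, -0.0]
width: 0.0854
gripper_force: 0.0
```

Request:
move_arm --deltas '[[[0,0,0,0,-1],[0,0,0,0,-1],[0,0,0,0,-1]]]'

```text
clock: 21.2
position: [0.5959, -0.2973, 0.1074]
ee_rot: [-0.001, 0.704, 0.71, 0.0]
contact_force: [0.4, 0.6, 0.3]
width: 0.0853
gripper_force: 0.0
```

```bash
python3 - <<'E'
from h import *
st();go((598.7,-297.5),30,90.5)
s=manip.get_image('side');b=s[140:190,280:330];print(proj('side',[.5987,-.2975,.056]))
save('s7',cv2.resize(s[90:230,230:420],(760,560)))
E
```

```text
t 21.2 p [ 595.9 -297.3  107.4] psi 90.5 tray [ 156.9 -460.7] F [0.4 0.6 0.3] M [-0.05  0.04  0.02] w 85.3 gf 0.0 j6 -0.58
row [-0.0003  0.0035  0.0967] tw 0.0 dist 77.4
[[303.91513628 156.18538862]]
```

View pics/s7.png

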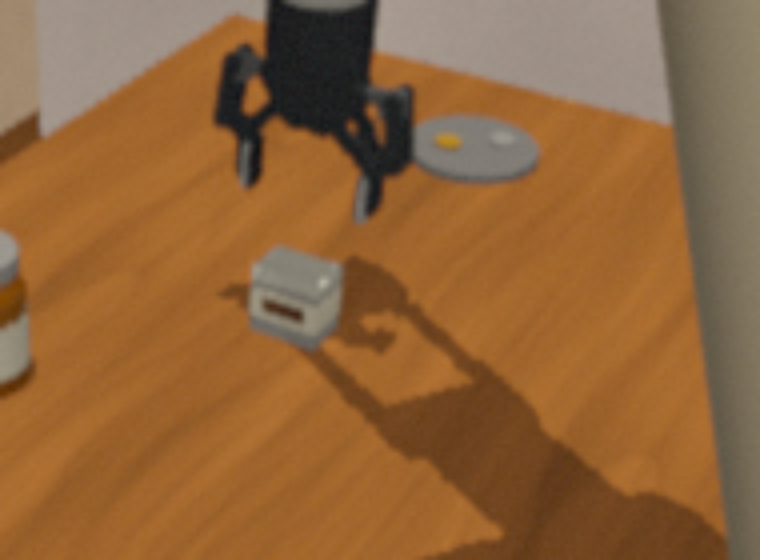

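The tin's top centre is at (304,157) in the side view, as predicted, so I'll grip it.

Request:
move_arm --deltas '[[[-0.0003,0.0035,0.03,0,-1],[-0.0003,0.0035,0.07,0,-1],[-0.0003,0.0035,0.096,0,-1],[-0.0003,0.0035,0.096,0,-1],[-0.0003,0.0035,0.096,0,0.6],[-0.0003,0.0035,0.096,0,0.6],[-0.0003,0.0035,0.096,0,0.6],[-0.0003,0.0035,0.096,0,0.6],[-0.0003,0.0035,0.06,0,0.6],[-0.0003,0.0035,0,0,0.6],[-0.0003,0.0035,-0.05,0,0.6],[-0.0003,0.0035,-0.05,0,0.6]]]'

```text
clock: 22.45
position: [0.6025, -0.3011, 0.1554]
ee_rot: [0.007, 0.704, 0.71, 0.001]
contact_force: [0.4, 0.2, -0.6]
width: 0.055
gripper_force: 38.5
```

```bash
python3 - <<'E'
from h import *
st();go(fromtray(0,45),145,77.9)
E
```

```text
t 22.45 p [ 602.5 -301.1  155.4] psi 90.5 tray [ 164.2 -463. ] F [ 0.4  0.2 -0.6] M [-0.01 -0.05  0.02] w 55.0 gf 38.5 j6 -0.57
row [ 0.6644 -0.0622  0.013 ] tw 0.1047 dist 534.0
```

Request:
move_arm --deltas '[[[0.03,-0.003,0,0.05,0.6],[0.08,-0.007,0,0.1,0.6],[0.14,-0.013,0,0.104,0.6],[0.2,-0.019,0,0.104,0.6],[0.26,-0.024,0,0.104,0.6],[0.32,-0.03,0,0.104,0.6],[0.38,-0.035,0,0.104,0.6],[0.44,-0.041,0,0.104,0.6],[0.5,-0.047,0,0.104,0.6],[0.56,-0.052,0,0.104,0.6],[0.61,-0.057,0,0.104,0.6],[0.645,-0.06,0,0.104,0.6]]]'

```text
clock: 23.65
position: [0.5453, 0.2195, 0.1471]
ee_rot: [-0.001, 0.777, 0.63, -0.0]
contact_force: [0.6, -0.2, -1.4]
width: 0.0554
gripper_force: 38.4
```

Request:
move_arm --deltas '[[[0.015,0,0,0,0.6],[0.015,0,0.02,0,0.6],[0.015,0,0.06,0,0.6],[0.015,0,0.075,0,0.6],[0.015,0,0.075,0,0.6],[0.015,0,0.075,0,0.6]]]'

```text
clock: 24.25
position: [0.5497, 0.228, 0.088]
ee_rot: [0.0, 0.777, 0.629, 0.0]
contact_force: [-0.1, -0.6, -0.8]
width: 0.0557
gripper_force: 38.3
```

```bash
python3 - <<'E'
from h import *
st();go(fromtray(0,45),50,77.9)
E
```

```text
t 24.25 p [549.7 228.   88. ] psi 77.9 tray [ 1.7 43.3] F [-0.1 -0.6 -0.8] M [ 0.02  0.01 -0.03] w 55.7 gf 38.3 j6 0.49
row [ 0.0021 -0.0021  0.0475] tw 0.0004 dist 38.1
```

Request:
move_arm --deltas '[[[0.0015,-0.002,0.015,0,0.6],[0.0015,-0.002,0.035,0,0.6],[0.0015,-0.002,0.047,0,0.6],[0.0015,-0.002,0.054,0,0.6],[0.0015,-0.002,0.059,0,0.6],[0.0015,-0.002,0.059,0,0.6]]]'

```text
clock: 24.85
position: [0.5478, 0.23, 0.0403]
ee_rot: [-0.0, 0.777, 0.629, -0.0]
contact_force: [-0.2, -0.1, -0.5]
width: 0.0555
gripper_force: 38.4
```

```bash
python3 - <<'E'
from h import *
st()
E
```

```text
t 24.85 p [547.8 230.   40.3] psi 78.0 tray [-0.6 44.9] F [-0.2 -0.1 -0.5] M [0.02 0.01 0.02] w 55.5 gf 38.4 j6 0.49
```

Request:
move_arm --deltas '[[[0,-0.0007,0.0015,0,0.6],[0,-0.0007,0.003,0,0.6],[0,-0.0007,0.004,0,0.6],[0,-0.0007,0.004,0,-1],[0,-0.0007,0.003,0,-1],[0,-0.0007,0.003,0,-1],[0,-0.0007,0.003,0,-1],[0,-0.0007,-0.03,0,-1],[0,-0.0007,-0.09,0,-1],[0,-0.0007,-0.15,0,-1],[0,-0.0007,-0.15,0,-1],[0,-0.0007,-0.15,0,-1]]]'

```text
clock: 26.05
position: [0.5479, 0.2303, 0.1618]
ee_rot: [0.001, 0.777, 0.629, 0.001]
contact_force: [0.6, -0.7, 0.2]
width: 0.0856
gripper_force: 0.0
```

```bash
python3 - <<'E'
from h import *
st();go(fromtray(1,-82),130,167.4)
s=manip.get_image('side');save('s8',cv2.resize(s[180:360,90:310],(733,600),interpolation=cv2.INTER_CUBIC))
E
```

```text
t 26.05 p [547.9 230.3 161.8] psi 78.0 tray [-0.6 45.2] F [ 0.6 -0.7  0.2] M [-0.03  0.06  0.  ] w 85.6 gf 0.0 j6 0.49
row [-0.159   0.0017  0.0398] tw -0.7451 dist 131.2
```

View pics/s8.png

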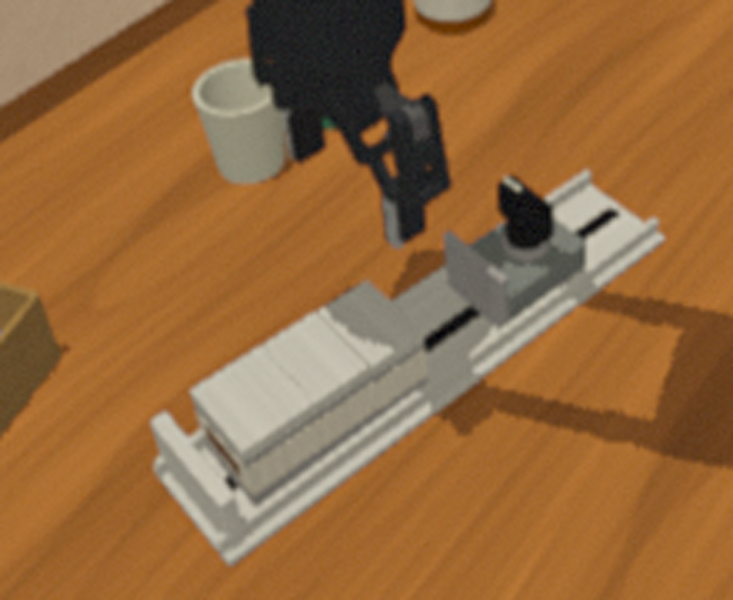

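All three tins stand upright in one row at about (320,380), near the stop, and the pusher is behind them. I return to the knob.

Request:
move_arm --deltas '[[[-0.05,0,0,-0.07,-0.15],[-0.1,0.0015,0,-0.14,-0.15],[-0.159,0.0015,0,-0.21,-0.15],[-0.159,0.0015,0,-0.28,-0.15],[-0.159,0.0015,0,-0.35,-0.15],[-0.159,0.0015,0,-0.42,-0.15],[-0.159,0.0015,0,-0.49,-0.15],[-0.159,0.0015,0.02,-0.56,-0.15],[-0.159,0.0015,0.04,-0.63,-0.15],[-0.159,0.0015,0.04,-0.7,-0.15],[-0.159,0.0015,0.04,-0.746,-0.15],[-0.159,0.0015,0.04,-0.746,-0.15]]]'

```text
clock: 27.3
position: [0.5204, 0.1053, 0.1262]
ee_rot: [-0.002, 0.109, 0.994, -0.0]
contact_force: [0.2, -0.8, -0.2]
width: 0.0492
gripper_force: 0.0
```

Request:
move_arm --deltas '[[[0,0,0,0,-0.15],[0,0,0,0,-0.15]]]'

```text
clock: 27.5
position: [0.5215, 0.1055, 0.1278]
ee_rot: [-0.001, 0.109, 0.994, -0.0]
contact_force: [-0.1, 0.4, 0.8]
width: 0.0492
gripper_force: 0.0
```

```bash
python3 - <<'E'
from h import *
st();go(fromtray(0,-82.5),64,167.6)
E
```

```text
t 27.5 p [521.5 105.5 127.8] psi 167.4 tray [ -0.2 -82.4] F [-0.1  0.4  0.8] M [-0.   -0.01 -0.03] w 49.2 gf 0.0 j6 -1.28
row [-0.0003 -0.0001  0.0798] tw -0.0014 dist 63.8
```

Request:
move_arm --deltas '[[[0,0,0.03,0,-0.15],[0,0,0.06,0,-0.15],[0,0,0.08,0,-0.15],[0,0,0.08,0,-0.15],[0,0,0.08,0,0.9],[0,0,0.08,0,0.9],[0,0,0.08,0,0.9],[0,0,0.08,0,0.9],[0,0,0.08,0,0.9]]]' --squeeze 45

```text
clock: 28.4
position: [0.5229, 0.1055, 0.0657]
ee_rot: [0.001, 0.109, 0.994, 0.0]
contact_force: [-0.2, -0.6, 6.5]
width: 0.0152
gripper_force: 46.8
```

```bash
python3 - <<'E'
from h import *
st()
E
```

```text
t 28.4 p [522.9 105.5  65.7] psi 167.5 tray [  1.2 -82.1] F [-0.2 -0.6  6.5] M [0.02 0.07 0.06] w 15.2 gf 46.8 j6 -1.28
```

Request:
move_arm --deltas '[[[0,0.006,0,0,0.9],[0,0.014,0,0,0.9],[0,0.024,0,0,0.9],[0,0.034,0,0,0.9],[0,0.044,0,0,0.9],[0,0.052,0,0,0.9],[0,0.059,0,0,0.9],[0,0.064,0,0,0.9],[0,0.068,0,0,0.9],[0,0.071,0,0,0.9],[0,0.073,0,0,0.9],[0,0.075,0,0,0.9]]]'

```text
clock: 29.6
position: [0.5354, 0.164, 0.0657]
ee_rot: [0.001, 0.109, 0.994, -0.0]
contact_force: [-0.5, -0.2, 6.4]
width: 0.0154
gripper_force: 47.1
```

```bash
python3 - <<'E'
from h import *
st();f=manip.get_state()['contact_force'];print('along',f[:2]@yh)
E
```

```text
t 29.6 p [535.4 164.   65.7] psi 167.5 tray [  1.1 -22.3] F [-0.5 -0.2  6.4] M [-0.12  0.19  0.  ] w 15.4 gf 47.1 j6 -1.18
along -0.33601620118353814
```

Request:
move_arm --deltas '[[[0,0.0012,0,0,0.9],[0,0.0025,0,0,0.9],[0,0.0037,0,0,0.9],[0,0.005,0,0,0.9],[0,0.0062,0,0,0.9],[0,0.0075,0,0,0.9],[0,0.0087,0,0,0.9],[0,0.01,0,0,0.9],[0,0.0112,0,0,0.9],[0,0.0125,0,0,0.9],[0,0.0137,0,0,0.9],[0,0.015,0,0,0.9]]]'

```text
clock: 30.8
position: [0.5377, 0.1748, 0.0657]
ee_rot: [0.0, 0.108, 0.994, -0.001]
contact_force: [-1.4, -3.4, 7.1]
width: 0.015
gripper_force: 47.2
```

```bash
python3 - <<'E'
from h import *
st();f=manip.get_state()['contact_force'];print('along',f[:2]@yh)
E
```

```text
t 30.8 p [537.7 174.8  65.7] psi 167.5 tray [  1.1 -11.2] F [-1.4 -3.4  7.1] M [-0.53  0.17  0.04] w 15.0 gf 47.2 j6 -1.16
along -3.5736987852576734
```

Request:
move_arm --deltas '[[[0,0.001,0,0,0.9],[0,0.002,0,0,0.9],[0,0.003,0,0,0.9],[0,0.004,0,0,0.9],[0,0.005,0,0,0.9]]]'

```text
clock: 31.3
position: [0.5385, 0.1787, 0.0657]
ee_rot: [0.0, 0.108, 0.994, -0.001]
contact_force: [-1.9, -2.9, 8.0]
width: 0.015
gripper_force: 47.2
```

```bash
python3 - <<'E'
from h import *
st();f=manip.get_state()['contact_force'];print('along',f[:2]@yh)
E
```

```text
t 31.3 p [538.5 178.7  65.7] psi 167.5 tray [ 1.1 -7.3] F [-1.9 -2.9  8. ] M [-0.56  0.24 -0.  ] w 15.0 gf 47.2 j6 -1.15
along -3.2755548252603006
```

Request:
move_arm --deltas '[[[0,0.0007,0,0,0.9],[0,0.0014,0,0,0.9],[0,0.002,0,0,0.9],[0,0.0025,0,0,0.9]]]'

```text
clock: 31.7
position: [0.5389, 0.1806, 0.0657]
ee_rot: [0.0, 0.108, 0.994, -0.001]
contact_force: [-1.7, -3.9, 7.2]
width: 0.0152
gripper_force: 47.2
```

```bash
python3 - <<'E'
from h import *
st();f=manip.get_state()['contact_force'];print('along',f[:2]@yh)
E
```

```text
t 31.7 p [538.9 180.6  65.7] psi 167.5 tray [ 1.1 -5.3] F [-1.7 -3.9  7.2] M [-0.6   0.23  0.06] w 15.2 gf 47.2 j6 -1.15
along -4.161010535251293
```

Request:
move_arm --deltas '[[[0,0.0006,0,0,0.9],[0,0.0012,0,0,0.9],[0,0.0018,0,0,0.9],[0,0.0024,0,0,0.9]]]'

```text
clock: 32.1
position: [0.5394, 0.1825, 0.0657]
ee_rot: [0.0, 0.108, 0.994, -0.001]
contact_force: [-3.2, -3.3, 7.2]
width: 0.015
gripper_force: 47.2
```

```bash
python3 - <<'E'
from h import *
st();f=manip.get_state()['contact_force'];print('along',f[:2]@yh)
E
```

```text
t 32.1 p [539.4 182.5  65.7] psi 167.5 tray [ 1.1 -3.4] F [-3.2 -3.3  7.2] M [-0.54  0.25  0.04] w 15.0 gf 47.2 j6 -1.15
along -3.9130748179622454
```

Request:
move_arm --deltas '[[[0,0.0006,0,0,0.9],[0,0.0012,0,0,0.9],[0,0.0018,0,0,0.9],[0,0.0024,0,0,0.9]]]'

```text
clock: 32.5
position: [0.5394, 0.183, 0.0657]
ee_rot: [0.0, 0.108, 0.994, -0.002]
contact_force: [-2.6, -8.4, 8.2]
width: 0.0153
gripper_force: 47.4
```

```bash
python3 - <<'E'
from h import *
st();f=manip.get_state()['contact_force'];print('along',f[:2]@yh)
s=manip.get_image('side');save('s9',cv2.resize(s[200:345,100:280],(725,584),interpolation=cv2.INTER_CUBIC))
E
```

```text
t 32.5 p [539.4 183.   65.7] psi 167.6 tray [ 1.  -2.9] F [-2.6 -8.4  8.2] M [-1.32  0.31 -0.05] w 15.3 gf 47.4 j6 -1.14
along -8.802485744555767
```

View pics/s9.png

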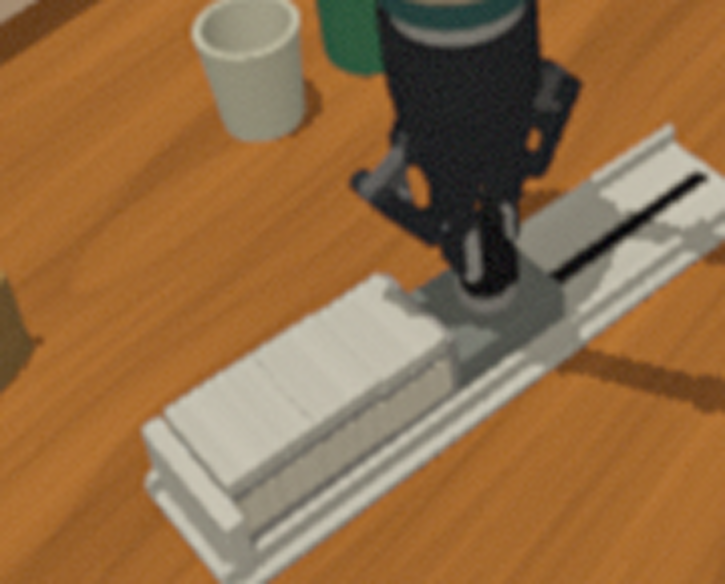

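The row is closed: the tins touch each other, the stop and the pusher face. Force jumped from 4 to 9 N with almost no travel. I'll turn the knob clockwise, first half only.

Request:
move_arm --deltas '[[[0.0003,0,0,0.06,0.9],[0.0006,-0.0001,0,0.12,0.9],[0.0008,-0.0002,0,0.18,0.9],[0.001,-0.0003,0,0.24,0.9],[0.001,-0.0003,0,0.3,0.9]]]' --squeeze 60

```text
clock: 33.05
position: [0.5389, 0.1822, 0.0657]
ee_rot: [0.001, 0.412, 0.911, -0.003]
contact_force: [-1.1, -9.4, 8.6]
width: 0.0147
gripper_force: 61.4
```

```bash
python3 - <<'E'
from h import *
st();f=manip.get_state()['contact_force'];print('along',f[:2]@yh,f[:2]@xh)
E
```

```text
t 33.05 p [538.9 182.2  65.7] psi 131.4 tray [ 0.7 -3.7] F [-1.1 -9.4  8.6] M [-1.53  0.24  0.09] w 14.7 gf 61.4 j6 -0.51
along -9.465917540555816 0.8921474066778832
```

Request:
move_arm --deltas '[[[0,0,0,0.06,0.9],[0,0,0,0.12,0.9],[0,0,0,0.18,0.9],[0,0,0,0.24,0.9],[0,0,0,0.3,0.9],[0,0,0,0.36,0.9],[0,0,0,0.41,0.9],[0,0,0,0.437,0.9],[0,0,0,0.437,0.9]]]'

```text
clock: 33.95
position: [0.5378, 0.1819, 0.066]
ee_rot: [0.002, 0.771, 0.637, -0.003]
contact_force: [-4.1, -10.7, 12.9]
width: 0.0147
gripper_force: 61.9
```

```bash
python3 - <<'E'
from h import *
st();f=manip.get_state()['contact_force'];print('along',f[:2]@yh,f[:2]@xh)
E
```

```text
t 33.95 p [537.8 181.9  66. ] psi 79.1 tray [-0.4 -4.2] F [ -4.1 -10.7  12.9] M [-1.7   0.63  0.02] w 14.7 gf 61.9 j6 0.4
along -11.319247985780601 -1.8159459742034956
```

Clamped. Releasing and lifting clear.

Request:
move_arm --deltas '[[[0,0,0,0,0],[0,0,0,0,-0.15],[0,0,0,0,-0.15],[0,0,0,0,-0.15],[0,0,-0.03,0,-0.15],[0,0,-0.08,0,-0.15],[0,0,-0.14,0,-0.15],[-0.06,0,-0.16,0,-0.15],[-0.12,0,-0.16,0,-0.15],[-0.18,0,-0.16,0,-0.15],[-0.24,0,-0.16,0,-0.15],[-0.3,0,-0.16,0,-0.15]]]'

```text
clock: 35.15
position: [0.4928, -0.0517, 0.1926]
ee_rot: [0.0, 0.771, 0.637, 0.0]
contact_force: [0.5, 0.4, -0.1]
width: 0.0492
gripper_force: 0.0
```

Request:
move_arm --deltas '[[[-0.04,0,0,0,-0.15],[-0.06,0,0,0,-0.15],[-0.06,0,0,0,-0.15]]]'

```text
clock: 35.45
position: [0.484, -0.0993, 0.1924]
ee_rot: [0.0, 0.772, 0.635, -0.0]
contact_force: [-0.3, -0.1, -0.4]
width: 0.0491
gripper_force: 0.0
```

```bash
python3 - <<'E'
from h import *
st()
s=manip.get_image('side');t=manip.get_image('top')
o=np.zeros((600,800,3),np.uint8)
o[:340,:]=cv2.resize(t[175:243,100:260],(800,340),interpolation=cv2.INTER_CUBIC)
o[340:600,:400]=cv2.resize(s[220:350,120:320],(400,260),interpolation=cv2.INTER_CUBIC)
o[340:600,400:]=cv2.resize(s[130:260,130:330],(400,260),interpolation=cv2.INTER_CUBIC)
save('f',o)
E
```

```text
t 35.45 p [484.  -99.3 192.4] psi 78.9 tray [   6.  -290.5] F [-0.3 -0.1 -0.4] M [0.05 0.05 0.03] w 49.1 gf 0.0 j6 -0.15
```

View pics/f.png

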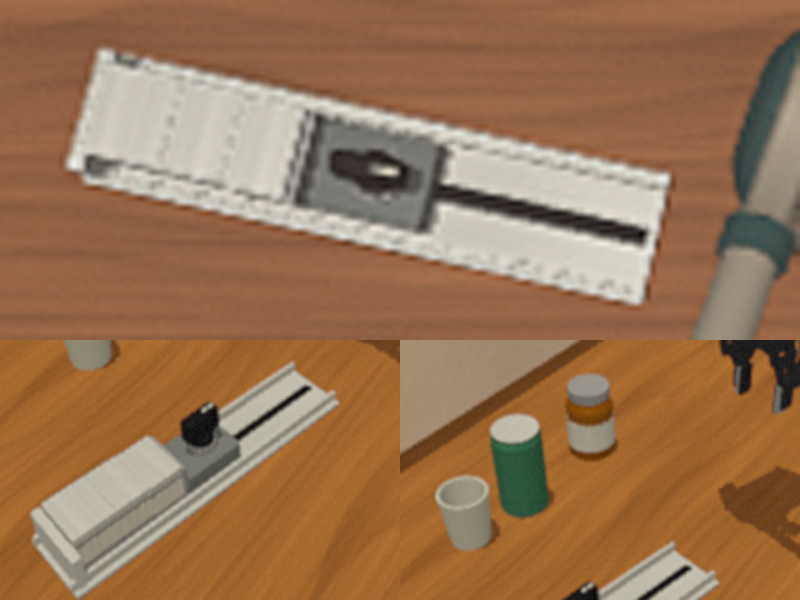

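The row is snug against the stop and the pusher face. The knob bar is in line with the channel at (375,170), and the jar, can and cup haven't moved. Handing in.

```bash
python3 -c "
from rig import manip
print(manip.sign_off())"
```

```text
the job is handed in; nothing more can be done
None
```

I handed the job in at about 35 s: all three tins on the counter stand upright in one snug row against the end stop, the pusher is clamped with the knob turned fully clockwise, and the jar, can and cup were not touched.

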